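Lock the bow-tie panel and aim the inspection mirror

TASK

Turn the brass turnbutton fully across the top edge of the plywood panel so that the panel is locked in its holder. Then grip the inspection mirror by its orange handle and swivel it until the red dot on the back of the panel appears, to the small black camera, in the middle of the mirror; the mirror springs back if let go, so finish while still gripping the handle and holding that angle steady. Leave the panel in its holder and the other things on the bench where they are.

Things in the scene. Friction and masses are not known exactly. Their poses are not given: they have to be found in the camera images.
- turnbutton_grip (a point): Centre of the gripping part of the upright brass fin on the turnbutton, on the button's vertical turning axis, 152 mm above the bench. The fin is 34 mm long, 12 mm thick and rises from the arm (top at 132 mm) to 166 mm. x axis: along the fin, towards the free end of the turnbutton's arm; z up.
- turnbutton (a joint): Turnbutton angle, rad, about a vertical axis, growing counter-clockwise seen from above. 0: the arm points square off the panel, to the red dot's side (unlocked); 1.57, end stop: it lies along the panel's top edge (locked). Friction 0.04 N m keeps it where it is left. The arm is 12 mm wide, 8 mm thick, reaches 48 mm from the axis; underside 124 mm above the bench, on a post 122 mm high.
- dot (a point): Centre of the red dot (18 mm) on the back of the plywood panel, 90 mm above the bench. x axis: out of the panel on the dot's side; y: along the panel; z up. The panel (131 wide, 98 high, 8 mm thick, top at 118 mm) stands loose in the grooves of a fixed wooden holder with posts 80 mm either side of the dot; the turnbutton is on the post at -y. Its other face carries a wooden bow tie.
- lens (a point): Front of the lens of the small black camera, 90 mm above the bench, 198 mm from the mirror's axis on the same fixed stand; x axis: the way it looks, level, straight at the mirror's axis. The camera body is 60 x 44 x 44 mm, top at 112 mm.
- mirror_handle (a point): Orange fin on top of the mirror, 36 mm long, 12 mm thick, 46 mm high; the point is its centre, on the mirror's vertical axis, 163 mm above the bench. x axis: through its thickness (the mirror looks along -x); y: along the fin and the mirror; z up. The upright mirror below it is 98 mm wide with its frame, from 48 to 142 mm above the bench; its reflecting face contains the axis.
- mirror (a joint): Swivel angle of the mirror in rad about the vertical axis through its face, growing counter-clockwise seen from above; range -0.05 to 1.35. At 0, where a spring of 0.12 N m/rad brings it back when let go, the mirror faces the camera squarely. Turning it by an angle turns the camera's reflected line of sight by twice that angle, the same way.
- sight (a point): Point on the mirror's vertical axis, 90 mm above the bench, that turns with the sighting needle: a white needle with a red tip, 77 mm long, 20 mm above the bench at the mirror's foot, geared 2:1 to the mirror. Its x axis, the way the needle points, is the direction of the camera's central line of sight after the mirror. The dot appears in the middle of the mirror when it lies on this x axis.
- paint_can: Metal paint can, 100 mm across, 120 mm high, origin under its centre; a bystander.
- glue_bottle: White glue bottle with a red cap, 56 mm across, 140 mm high, origin under its centre; a bystander.
- varnish_jar: Amber glass jar, 72 mm across, 90 mm high, origin under its centre; a bystander.
- brush: Paint brush lying flat; a bystander.
- chisel: Slim hand tool with a red handle, lying flat; a bystander.
- offcut_long: Plywood strip 50 x 150 x 6 mm lying flat; a bystander.
- offcut_short: Wooden piece 100 x 60 x 8 mm lying flat; a bystander.
There are look-alikes about, which are no part of the job. Of the things that look like the part that bears dot, the middle-sized one is meant.

How it is judged:
By the outcome, as a careful person would: the job done as asked, in the order asked, and still so for the second after the job is handed in, while the arm keeps its last pose, push and grip.
It also fails if it takes over 48 s, if anything falls off the work surface, if the arm or the gripper's body presses on something with over 40 N, if the wrist force passes 120 N, or if a joint passes its speed limit or range.

ROBOT

A 7-joint arm with a two-finger parallel gripper is mounted at the origin on the work surface. World frame = base frame: x ahead of the robot, y to its left, z up, the work surface at z = 0. Lengths are in m, angles in rad, forces in N, time in s.
With the tool pointing down it reaches from about 0.425 to 0.875 m from the base axis. Payload 8.4 kg.
Tool frame: the origin (TCP) lies at the very end of the fingers, on their centre line; the grasp point (between the pads) lies 19 mm behind it (grip_point_offset is the distance from the TCP to the grasp point, in m); z points along the fingers, y is the line along which they close (so a half turn about z gives the same grasp; the last joint's range is limited). The gripper opens to 85 mm and grips with 20 to 120 N. Pads are 22 mm wide; open, the fingers measure 114 mm over their backs; the gripper's body (76 mm by 85 mm) begins 54 mm behind the grasp point. The pads swing forward as they close: fully open they stand 13 mm farther back than shut.
Start: joints at [1.209, 0.333, 0.04, 1.465, -0.013, 1.343, -0.059], TCP at [0.169, -0.628, 0.231] pointing down, gripper open.
Joint ranges: [-2.58, 2.58], [-0.38, 2.09], [-1.3, 1.39], [0.25, 2.4], [-1.5, 4.64], [0.08, 2.09], [-2.65, 2.65]. Speed limits (rad/s): [2.22, 2.22, 2.79, 2.79, 3.14, 3.14, 3.14].

INTERFACE

Orientations are given as [roll, pitch, yaw] about the fixed x, y, z axes, in that order (R = Rz(yaw) Ry(pitch) Rx(roll)).
In Python, from rig import read_state, read_camera, camera_params, close_job, silhouettes, pinpoint, grip_point_offset gives the robot as it stands. The module is installed in compiled form; this text tells all that it offers.
- The arm moves only by the shell command python3 -m crank 'ROWS' [FORCE]. ROWS is JSON, a list of rows, each an object of numbers: "gripper": the closure, from -1 (fully open) to 1 (shut); "tx", "ty", "tz": the shift along the tool's x, y, z scaled (see below); "wx", "wy", "wz": the turn, a rotation vector about the tool's x, y, z scaled (see below). In form: [{"gripper": .., "tx": .., "ty": .., "tz": .., "wx": .., "wy": .., "wz": ..}, ...]. A call has 1 to 10 rows; each row is the pose to reach, as a shift and turn from the pose commanded when the call began, along the tool's axes at that moment; what a row does not reach only later rows make up. The controller multiplies each number of a shift by 0.6 m and each number of a turn by 30 degrees. A row lasts 1/8 s, in which the tool goes at most 62.5 mm and 10.7 degrees, less where a joint would pass 70% of its speed; a pose out of reach is approached as far as the arm can. A call with a number of a shift or a turn outside -1 to 1 is refused whole. A call with a gripper value outside its range is refused whole. The fingers move at their own pace and stop on an object; FORCE is the grip in N (left out, the last holds). Time passes only in rows, so rows that repeat a pose let the fingers close. It gives the time, the measured TCP pose, the force, the opening and the grip force at its end, in the units of the state.
- read_state(): the state, without advancing time (a new reading comes with each control period).
- read_camera(name): name is "scene" or "top"; returns the picture (480x640x3 uint8, red, green, blue); there is no depth.
- camera_params(name): a dict with "vfov" (degrees; the focal length in pixels is half the picture's height over the tangent of half this angle, whatever the lens; pixels are square), "cx", "cy" (the principal point, pixels), "dist_coeffs" ([k1, k2, p1, p2, k3] as OpenCV has them; the pictures are not rectified), "world_from_camera" (4x4, takes a point from camera to world coordinates). Camera axes: x right, y down, z forward; pixel columns grow to the right and rows downward; lengths in m; the calibration is good to about 2 mm. A picture is of the moment at which its call begins. camera_params takes no time and is no camera call.
- close_job(): hands the job in; it is judged then, once.
Trained networks look in the newest picture that a camera, given by its name, has taken for a name from the list of things; names that differ only in an ending like _2 or _b are one class to them, and where a whole thing is asked for, a point or a joint stands for the part that bears it (a point fixed in the world has none). Each returns a list of dicts, best first, with "p" (0 to 1); they miss things now and then, are a little off and sometimes report something else, mostly with a low value. They report only what shows in the picture. A call takes as long as a camera call. They do not tell look-alikes from the thing itself.
- silhouettes(camera, target): "mask" (480x640 bool, what is visible of it) and "rect" ([left, top, right, bottom] in pixels, round what is visible of it).
- pinpoint(camera, target): "at" ([row, column] in pixels: a listed point, or the origin of a listed thing).
The state is a dict: "time": time; "joint_positions": joint angles; "joint_vel": joint speeds; "joint_efforts": joint torques, N m; "position": TCP position; "tool_rot": TCP orientation; "contact_force": force on the tool from outside, world axes, zero at the start; "ft_torque": the same for the moment, N m; "gripper_width": finger opening in m; "grasp_force": force on a finger pad.
Only numpy, scipy, OpenCV 4.12 (cv2) and the standard library are available. Lean on these libraries where they do the work, as an engineer would, in place of code of your own. Each camera call takes 0.05 s, during which the arm holds its last target. There are 200 camera calls.

## Working session

There is one attempt and no reset: what is moved stays moved. The work goes in short steps, Python scripts to look and compute and a shell command to move; the robot and the scene stay as the last step left them, time stands still between calls to the robot, and variables do not carry over. Pictures are saved under pics/ and viewed, at most 10 in all, crops included, and the job is handed in when it is done.

```bash
mkdir -p pics; cat > h.py <<'E'
import numpy as np,cv2
from rig import *
def cam(n):
    p=camera_params(n); f=240/np.tan(np.radians(p['vfov']/2))
    K=np.array([[f,0,p['cx']],[0,f,p['cy']],[0,0,1]]); return K,np.array(p['dist_coeffs'],float),np.array(p['world_from_camera'])
def ray(n,rc):
    K,d,T=cam(n); u=cv2.undistortPoints(np.array([[[rc[1],rc[0]]]],float),K,d)[0,0]
    return T[:3,3],T[:3,:3]@np.array([u[0],u[1],1])
def atz(n,rc,z):
    o,v=ray(n,rc); return o+v*(z-o[2])/v[2]
def proj(n,P):
    K,d,T=cam(n); Ti=np.linalg.inv(T); rv=cv2.Rodrigues(Ti[:3,:3])[0]
    return cv2.projectPoints(np.array(P,float).reshape(-1,1,3),rv,Ti[:3,3],K,d)[0][:,0]
E
python3 - <<'E'
from h import *
np.set_printoptions(precision=3,suppress=True)
for n in('scene','top'):
    im=read_camera(n); cv2.imwrite(f'pics/{n}0.png',im[:,:,::-1]); print(n,cam(n)[2][:3,3])
Z=dict(turnbutton_grip=.152,dot=.09,lens=.09,mirror_handle=.163,sight=.09,paint_can=0,glue_bottle=0,varnish_jar=0)
for t,z in Z.items():
    for n in('scene','top'):
        print(t,n,[(np.round(r['at']),round(r['p'],2),atz(n,r['at'],z)[:2]) for r in pinpoint(n,t)[:4]])
print(read_state())
E
```

```text
scene [ 1.269 -0.5    1.269]
top [ 0.333 -0.036  1.193]
turnbutton_grip scene [(array([270., 249.]), 0.63, array([ 0.544, -0.253]))]
turnbutton_grip top [(array([232., 400.]), 0.72, array([ 0.545, -0.241]))]
dot scene [(array([257., 269.]), 0.93, array([ 0.495, -0.178])), (array([241., 134.]), 0.77, array([ 0.262, -0.455])), (array([298., 198.]), 0.72, array([ 0.513, -0.382]))]
dot top [(array([264., 446.]), 0.77, array([ 0.475, -0.37 ])), (array([347., 483.]), 0.61, array([ 0.269, -0.454])), (array([258., 375.]), 0.51, array([ 0.489, -0.187])), (array([213., 172.]), 0.42, array([0.605, 0.34 ]))]
lens scene [(array([194., 382.]), 0.78, array([0.476, 0.19 ]))]
lens top [(array([261., 221.]), 0.97, array([0.478, 0.207]))]
mirror_handle scene [(array([226., 404.]), 0.93, array([0.639, 0.13 ]))]
mirror_handle top [(array([188., 251.]), 0.77, array([0.651, 0.126]))]
sight scene []
sight top [(array([198., 257.]), 0.54, array([0.647, 0.119])), (array([215., 170.]), 0.22, array([0.597, 0.346]))]
paint_can scene [(array([366., 197.]), 0.84, array([ 0.628, -0.456])), (array([295., 427.]), 0.7
[... 239 characters left out ...]
rray([290., 483.]), 0.83, array([ 0.416, -0.497]))]
varnish_jar scene [(array([222., 459.]), 0.71, array([0.619, 0.365]))]
varnish_jar top [(array([212., 173.]), 0.64, array([0.628, 0.369]))]
{'time': 0.9, 'joint_positions': array([ 1.209,  0.333,  0.04 ,  1.465, -0.013,  1.343, -0.058]), 'joint_vel': array([-0.001, -0.   , -0.   ,  0.   , -0.001, -0.001,  0.002]), 'joint_efforts': array([ -0.   , -65.83 ,   1.363, -40.582,   0.017,   0.003,  -0.   ]), 'position': array([ 0.169, -0.628,  0.231]), 'tool_rot': array([-3.142,  0.   ,  0.263]), 'contact_force': array([-0.136, -0.401,  0.558]), 'ft_torque': array([-0.014, -0.017, -0.014]), 'grasp_force': 0.0, 'gripper_width': 0.08555372817098222}
```

View pics/scene0.png

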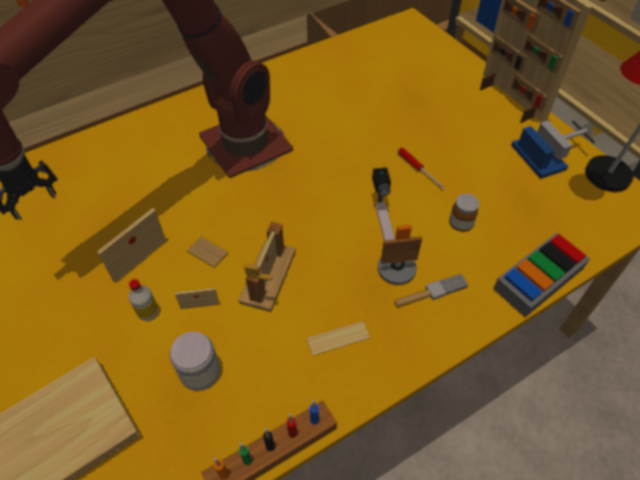

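View pics/top0.png

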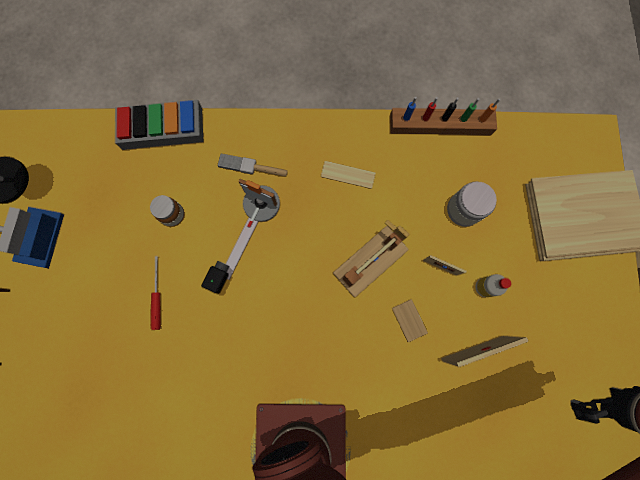

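The scene picture shows three panels that look alike: a large one at about (row 241, col 134), a small one at (298, 198), and one standing in the holder at (257, 269). The one in the holder fits, because it is middle-sized and has the turnbutton at (270, 249). The mirror is at about (226, 404) and the camera at (185, 382). I'll check this in one enlarged crop.

```bash
python3 - <<'E'
import cv2,numpy as np
a=cv2.imread('pics/scene0.png')[205:315,165:305]; b=cv2.imread('pics/top0.png')[215:305,325:415]
a=cv2.resize(a,None,fx=3.2,fy=3.2,interpolation=2); b=cv2.resize(b,(352,352),interpolation=2)
cv2.imwrite('pics/c1.png',np.hstack([a[:352],b]))
from h import *
np.set_printoptions(precision=3,suppress=True)
K=[('scene','turnbutton_grip'),('top','turnbutton_grip'),('scene','turnbutton'),('top','turnbutton'),('top','mirror_handle'),('top','mirror'),('top','dot'),('scene','dot')]
for n,t in K:
    for r in silhouettes(n,t)[:4]:
        m=r['mask'];pts=np.argwhere(m); rr=cv2.minAreaRect(pts[:,::-1].astype(np.float32)); print(n,t,round(r['p'],2),np.array(r['rect']),m.sum(),np.round(rr[0]),np.round(rr[1],1),round(rr[2],1))
E
```

```text
scene turnbutton_grip 0.76 [243.7 265.7 270.3 283.6] 262 [257. 274.] [31.3 11.6] 26.6
top turnbutton_grip 0.58 [385.  220.1 406.7 238.7] 194 [396. 228.] [26.6  8.7] 39.8
top turnbutton_grip 0.39 [237.3 180.3 276.9 207. ] 528 [258. 192.] [45.2 13.9] 26.6
scene turnbutton 0.73 [248.1 262.2 269.  281.3] 257 [259. 272.] [28.8 13.2] 9.5
top turnbutton 0.5 [384.1 221.1 410.3 241.2] 181 [396. 229.] [26.3  8.9] 33.7
top mirror_handle 0.76 [238.4 179.9 275.1 207.2] 464 [257. 192.] [43.5 13.8] 29.7
top mirror 0.73 [233.9 178.3 273.8 206.3] 502 [258. 192.] [44.3 14.8] 26.6
top dot 0.91 [423.8 258.1 465.7 276.6] 338 [444. 266.] [42.8  8.9] 23.2
top dot 0.58 [439.9 332.  527.7 368.3] 1088 [484. 350.] [14.8 87.1] 70.0
top dot 0.52 [366.6 247.7 384.3 264.4] 80 [376. 256.] [ 3.9 23.3] 49.4
scene dot 0.94 [177.8 286.9 220.1 311.1] 727 [197. 298.] [18.7 42.2] 83.2
scene dot 0.92 [101.2 216.7 166.3 278.6] 2345 [133. 245.] [36.4 73.7] 52.4
scene dot 0.8 [261.1 232.6 274.6 273.6] 451 [268. 254.] [14.1 41.7] 14.0
```

View pics/c1.png

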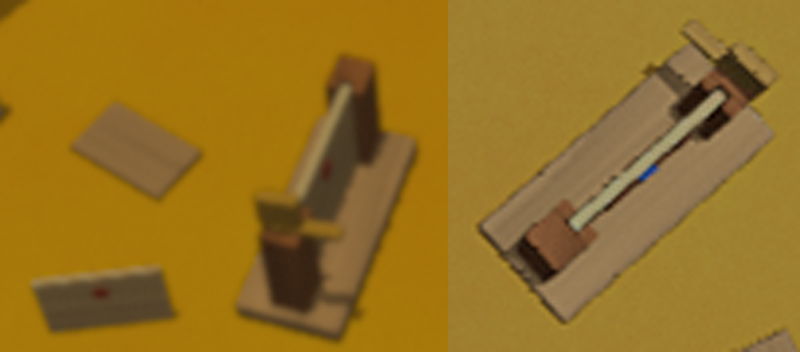

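The crop confirms it: the middle panel stands in the holder, with the dot on the +x,+y face and the brass arm pointing off that face, so it's unlocked. Next I'll refine the poses by overlaying models on the pictures.

```bash
cat > ov.py <<'E'
from h import *
def box(c,yaw,lo,hi):
    P=np.array([[x,y,z] for x in(lo[0],hi[0]) for y in(lo[1],hi[1]) for z in(lo[2],hi[2])])
    R=np.array([[np.cos(yaw),-np.sin(yaw),0],[np.sin(yaw),np.cos(yaw),0],[0,0,1]])
    return P@R.T+np.array([c[0],c[1],0])
EDG=[(0,1),(2,3),(4,5),(6,7),(0,2),(1,3),(4,6),(5,7),(0,4),(1,5),(2,6),(3,7)]
def crop(n,f,r,s,boxes):
    im=cv2.imread(f)[r[1]:r[3],r[0]:r[2]]; im=cv2.resize(im,None,fx=s,fy=s,interpolation=2)
    raw=im.copy()
    for b,col in boxes:
        p=np.round((proj(n,b)-[r[0],r[1]]+.5)*s).astype(int)
        for i,j in EDG: cv2.line(im,tuple(map(int,p[i])),tuple(map(int,p[j])),col,1)
    return raw,im
def model(ax,phi,th,dot,psi):
    # phi: azimuth of camera look; psi: azimuth of dot x
    d=np.array([np.cos(phi),np.sin(phi)]); L=np.array(ax)-.198*d
    n=np.array([np.cos(psi),np.sin(psi)]); t=np.array([-n[1],n[0]])
    tb=np.array(dot)-.004*n-.08*t
    B=[(box(ax,phi+th,(-.006,-.018,.14),(.006,.018,.186)),(255,0,0)),
       (box(L,phi,(-.06,-.022,.068),(0,.022,.112)),(0,255,0)),
       (box(dot,psi,(-.008,-.0655,.02),(0,.0655,.118)),(0,0,255)),
       (box(tb,psi,(-.017,-.006,.132),(.017,.006,.166)),(255,0,255)),
       (box(tb,psi,(0,-.006,.124),(.048,.006,.132)),(255,255,0))]
    return B,L,tb
E
python3 - <<'E'
from ov import *
B,L,tb=model((.646,.127),np.arctan2(-.076,.168),0,(.492,-.182),np.radians(47))
print(L,tb)
rt,t=crop('top','pics/top0.png',(195,170,295,300),4,B); rs,s=crop('scene','pics/scene0.png',(355,155,455,285),4,B)
cv2.imwrite('pics/m1.png',np.hstack([t,s]))
rt,t=crop('top','pics/top0.png',(325,215,425,305),4,B); rs,s=crop('scene','pics/scene0.png',(230,215,330,305),4,B)
cv2.imwrite('pics/m2.png',np.hstack([t,s]))
E
```

```text
[0.46560063 0.20860924] [ 0.5477803  -0.23948528]
```

View pics/m1.png

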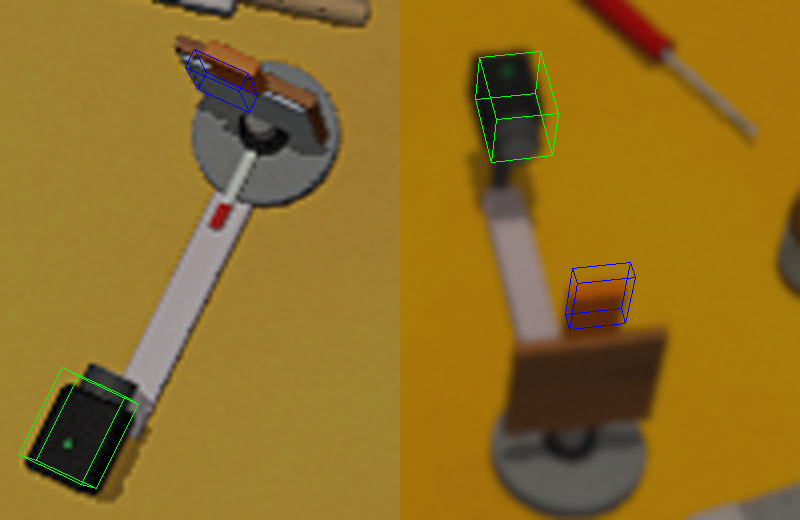

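View pics/m2.png

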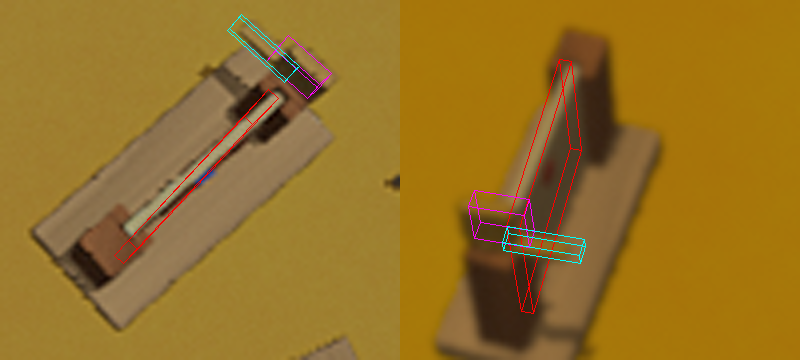

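The first overlay is off by a few mm. The fin in the top crop sits about 2 px up and right of the model, and the panel is about 2 px left of it. I'll fit using the picked points.

```bash
cat > fit.py <<'E'
from ov import *
from scipy.optimize import least_squares
np.set_printoptions(precision=4,suppress=True)
def res1(p):
    ax=p[:2]; d=np.array([np.cos(p[2]),np.sin(p[2])]); P=lambda s,z:[*(ax+s*d),z]
    D=[('top',P(-.198,.09),(222,262.3)),('scene',P(-.198,.09),(382,194)),('top',P(0,.163),(251,188)),('scene',P(0,.163),(404,226.5)),
       ('top',P(-.077,.02),(248.6,225.4)),('top',P(0,.01),(261.4,203.1)),('scene',P(0,.01),(397.4,271)),('top',P(0,.186),(253.1,183.6))]
    return np.concatenate([proj(n,q)[0]-c for n,q,c in D])
def res2(p):
    n=np.array([np.cos(p[2]),np.sin(p[2])]); t=np.array([-n[1],n[0]]); P=lambda a,b,z:[*(p[:2]+a*n+b*t),z]
    D=[('top',P(-.004,-.0655,.118),(394.6,238.9)),('top',P(-.004,.0655,.118),(357.1,272.6)),('scene',P(-.004,.0655,.118),(273.4,230.9)),
       ('top',P(-.004,.08,.122),(353.2,276)),('top',P(-.004,-.08,.152),(400,232)),('scene',P(-.004,-.08,.152),(250.5,270.2)),('scene',P(0,0,.09),(267.5,257.5))]
    return np.concatenate([proj(m,q)[0]-c for m,q,c in D])
a=least_squares(res1,[.646,.127,-.42],loss='soft_l1'); b=least_squares(res2,[.492,-.182,.82],loss='soft_l1')
print(a.x,a.fun.reshape(-1,2)); print(b.x,b.fun.reshape(-1,2))
ax,phi=a.x[:2],a.x[2]; dot,psi=b.x[:2],b.x[2]
B,L,tb=model(ax,phi,0,dot,psi)
az=np.arctan2(*(dot-ax)[::-1]); th=((az-(phi+np.pi))%(2*np.pi))/2
print('L',L,'tb',tb,'theta',th,np.degrees([phi,psi,th]))
E
python3 fit.py; python3 - <<'E'
from fit import *
_,t=crop('top','pics/top0.png',(195,170,295,300),4,B[:2]); _,s=crop('scene','pics/scene0.png',(355,155,455,285),4,B[:2])
_,t2=crop('top','pics/top0.png',(335,215,425,300),4,B[2:]); _,s2=crop('scene','pics/scene0.png',(235,215,325,300),4,B[2:])
x=np.vstack([np.hstack([t,s])[:520],np.hstack([t2,s2,np.zeros((340,80,3),np.uint8)])]); print(x.shape)
cv2.imwrite('pics/m3.png',cv2.resize(x,None,fx=.69,fy=.69))
E
```

```text
[ 0.6548  0.1186 -0.4212] [[ 1.4255  0.4061]
 [ 2.7263 -1.8439]
 [ 2.5781 -1.6044]
 [-0.2623  5.8018]
 [-0.1636  0.9903]
 [-0.2999 -0.3149]
 [-0.1308 -3.8195]
 [-0.8366 -0.0705]]
[ 0.4954 -0.1837  0.7301] [[ 0.4239 -0.6229]
 [-0.5236  0.0406]
 [-0.3553  0.1901]
 [-0.823   0.3491]
 [ 1.8289 -0.1436]
 [ 1.4454 -1.177 ]
 [-0.6462  0.3047]]
L [0.4741 0.1995] tb [ 0.5458 -0.246 ] theta 0.7533462671573457 [-24.1323  41.8334  43.1636]
[ 0.6548  0.1186 -0.4212] [[ 1.4255  0.4061]
 [ 2.7263 -1.8439]
 [ 2.5781 -1.6044]
 [-0.2623  5.8018]
 [-0.1636  0.9903]
 [-0.2999 -0.3149]
 [-0.1308 -3.8195]
 [-0.8366 -0.0705]]
[ 0.4954 -0.1837  0.7301] [[ 0.4239 -0.6229]
 [-0.5236  0.0406]
 [-0.3553  0.1901]
 [-0.823   0.3491]
 [ 1.8289 -0.1436]
 [ 1.4454 -1.177 ]
 [-0.6462  0.3047]]
L [0.4741 0.1995] tb [ 0.5458 -0.246 ] theta 0.7533462671573457 [-24.1323  41.8334  43.1636]
(860, 800, 3)
```

View pics/m3.png

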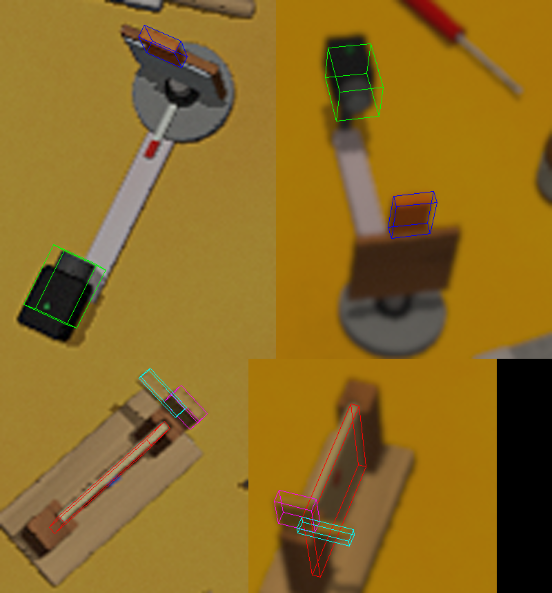

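```bash
sed -i "s/(404,226.5)/(404.4,230)/; s/('scene',P(0,.01),(397.4,271)),//" fit.py; python3 fit.py; python3 -c "
from rig import *;print(read_state()['time'],grip_point_offset if not callable(grip_point_offset) else grip_point_offset())"
```

```text
[ 0.6544  0.1192 -0.4189] [[ 1.323   0.6308]
 [ 2.6723 -2.011 ]
 [ 2.3115 -1.4513]
 [-0.5501  2.0823]
 [-0.3456  1.1552]
 [-0.5334 -0.1795]
 [-1.109   0.0857]]
[ 0.4954 -0.1837  0.7301] [[ 0.4239 -0.6229]
 [-0.5236  0.0406]
 [-0.3553  0.1901]
 [-0.823   0.3491]
 [ 1.8289 -0.1436]
 [ 1.4454 -1.177 ]
 [-0.6462  0.3047]]
L [0.4735 0.1997] tb [ 0.5458 -0.246 ] theta 0.7531711823450302 [-24.0029  41.8334  43.1535]
1.3 0.0187
```

```bash
python3 -m crank '[{"gripper":-1,"tx":0.771,"ty":-0.4535,"wz":-0.893},{"gripper":-1,"tx":0.771,"ty":-0.4535,"wz":-0.893},{"gripper":-1,"tx":0.771,"ty":-0.4535,"wz":-0.893},{"gripper":-1,"tx":0.771,"ty":-0.4535,"wz":-0.893},{"gripper":-1,"tx":0.771,"ty":-0.4535,"wz":-0.893},{"gripper":-1,"tx":0.771,"ty":-0.4535,"wz":-0.893},{"gripper":-1,"tx":0.771,"ty":-0.4535,"wz":-0.893},{"gripper":-1,"tx":0.771,"ty":-0.4535,"wz":-0.893},{"gripper":-1,"tx":0.771,"ty":-0.4535,"wz":-0.893},{"gripper":-1,"tx":0.771,"ty":-0.4535,"wz":-0.893}]' 30; python3 -c "
from rig import *;s=read_state();print(s['joint_positions'])"
```

```text
[ 1.20876763  0.33321149  0.03989719  1.46544553 -0.01340038  1.34330343
 -0.05853223]validation failed for argument at $[0]...
```

```bash
python3 -m crank '[{"gripper":-1,"tx":0.771,"ty":-0.4535,"tz":0,"wx":0,"wy":0,"wz":-0.893},{"gripper":-1,"tx":0.771,"ty":-0.4535,"tz":0,"wx":0,"wy":0,"wz":-0.893},{"gripper":-1,"tx":0.771,"ty":-0.4535,"tz":0,"wx":0,"wy":0,"wz":-0.893},{"gripper":-1,"tx":0.771,"ty":-0.4535,"tz":0,"wx":0,"wy":0,"wz":-0.893},{"gripper":-1,"tx":0.771,"ty":-0.4535,"tz":0,"wx":0,"wy":0,"wz":-0.893},{"gripper":-1,"tx":0.771,"ty":-0.4535,"tz":0,"wx":0,"wy":0,"wz":-0.893},{"gripper":-1,"tx":0.771,"ty":-0.4535,"tz":0,"wx":0,"wy":0,"wz":-0.893},{"gripper":-1,"tx":0.771,"ty":-0.4535,"tz":0,"wx":0,"wy":0,"wz":-0.893},{"gripper":-1,"tx":0.771,"ty":-0.4535,"tz":0,"wx":0,"wy":0,"wz":-0.893},{"gripper":-1,"tx":0.771,"ty":-0.4535,"tz":0,"wx":0,"wy":0,"wz":-0.893}]' 30; python3 -c "
from rig import *;s=read_state();print(s['joint_positions'])"
```

```text
time: 2.55
position: [0.547, -0.2411, 0.2312]
tool_rot: [-3.141, -0.001, 0.736]
contact_force: [-0.4, -0.5, -0.3]
gripper_width: 0.0858
grasp_force: 0.0
[ 0.64044335  0.25141341 -0.3573537   1.58211501  0.08819085  1.32405161
 -0.56277406]
```

```bash
python3 -m crank '[{"gripper":-1,"tx":0,"ty":0,"tz":0.08,"wx":0,"wy":0,"wz":0},{"gripper":-1,"tx":0,"ty":0,"tz":0.1,"wx":0,"wy":0,"wz":0},{"gripper":-1,"tx":0,"ty":0,"tz":0.13,"wx":0,"wy":0,"wz":0},{"gripper":-1,"tx":0,"ty":0,"tz":0.157,"wx":0,"wy":0,"wz":0},{"gripper":-1,"tx":0,"ty":0,"tz":0.157,"wx":0,"wy":0,"wz":0}]'; python3 - <<'E'
from h import *
im=read_camera('scene'); im2=read_camera('top')
a=cv2.resize(im[180:310,200:330,::-1],(520,520),interpolation=2)
cv2.imwrite('pics/g1.png',a)
E
```

```text
time: 3.18
position: [0.5442, -0.2447, 0.1361]
tool_rot: [-3.14, 0.001, 0.73]
contact_force: [0.2, 0.1, -0.5]
gripper_width: 0.0854
grasp_force: 0.0
```

View pics/g1.png

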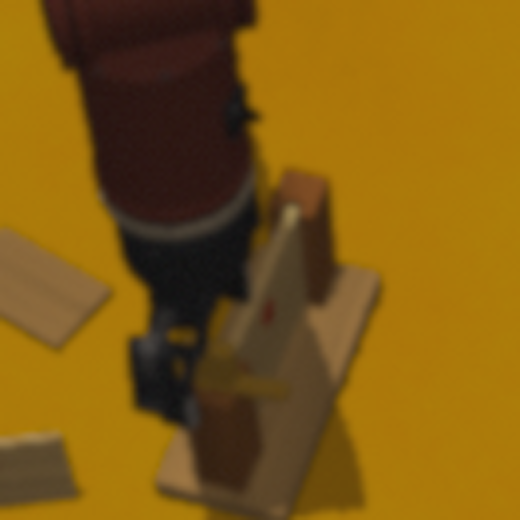

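The open fingers at about (165, 375) and (240, 290) in the crop straddle the brass fin at (215, 370), and the arm points to the right. I'll close now.

```bash
python3 -m crank '[{"gripper":0.4,"tx":0,"ty":0,"tz":0,"wx":0,"wy":0,"wz":0},{"gripper":0.7,"tx":0,"ty":0,"tz":0,"wx":0,"wy":0,"wz":0},{"gripper":1,"tx":0,"ty":0,"tz":0,"wx":0,"wy":0,"wz":0},{"gripper":1,"tx":0,"ty":0,"tz":0,"wx":0,"wy":0,"wz":0},{"gripper":1,"tx":0,"ty":0,"tz":0,"wx":0,"wy":0,"wz":0},{"gripper":1,"tx":0,"ty":0,"tz":0,"wx":0,"wy":0,"wz":0}]' 30
```

```text
time: 4.03
position: [0.5451, -0.2453, 0.1374]
tool_rot: [3.141, -0.0, 0.73]
contact_force: [1.0, -3.6, 0.9]
gripper_width: 0.0114
grasp_force: 34.7
```

```bash
python3 -m crank '[{"gripper":1,"tx":0,"ty":0,"tz":0,"wx":0,"wy":0,"wz":-0.25},{"gripper":1,"tx":0,"ty":0,"tz":0,"wx":0,"wy":0,"wz":-0.5},{"gripper":1,"tx":0,"ty":0,"tz":0,"wx":0,"wy":0,"wz":-0.75},{"gripper":1,"tx":0,"ty":0,"tz":0,"wx":0,"wy":0,"wz":-1},{"gripper":1,"tx":0,"ty":0,"tz":0,"wx":0,"wy":0,"wz":-1}]' 
python3 -m crank '[{"gripper":1,"tx":0,"ty":0,"tz":0,"wx":0,"wy":0,"wz":-0.25},{"gripper":1,"tx":0,"ty":0,"tz":0,"wx":0,"wy":0,"wz":-0.5},{"gripper":1,"tx":0,"ty":0,"tz":0,"wx":0,"wy":0,"wz":-0.75},{"gripper":1,"tx":0,"ty":0,"tz":0,"wx":0,"wy":0,"wz":-1},{"gripper":1,"tx":0,"ty":0,"tz":0,"wx":0,"wy":0,"wz":-1}]' 
python3 -m crank '[{"gripper":1,"tx":0,"ty":0,"tz":0,"wx":0,"wy":0,"wz":-0.25},{"gripper":1,"tx":0,"ty":0,"tz":0,"wx":0,"wy":0,"wz":-0.5},{"gripper":1,"tx":0,"ty":0,"tz":0,"wx":0,"wy":0,"wz":-0.7},{"gripper":1,"tx":0,"ty":0,"tz":0,"wx":0,"wy":0,"wz":-0.85},{"gripper":1,"tx":0,"ty":0,"tz":0,"wx":0,"wy":0,"wz":-0.95},{"gripper":1,"tx":0,"ty":0,"tz":0,"wx":0,"wy":0,"wz":-1},{"gripper":1,"tx":0,"ty":0,"tz":0,"wx":0,"wy":0,"wz":-1}]'; python3 -c "
from rig import *;s=read_state();print(s['ft_torque'],s['joint_positions'])"
```

```text
time: 4.65
position: [0.545, -0.2453, 0.1374]
tool_rot: [3.141, 0.0, 1.253]
contact_force: [1.2, -3.9, 1.2]
gripper_width: 0.0113
grasp_force: 34.8
time: 5.28
position: [0.545, -0.2453, 0.1374]
tool_rot: [3.141, 0.001, 1.774]
contact_force: [1.0, -4.2, 2.8]
gripper_width: 0.0112
grasp_force: 34.9
time: 6.15
position: [0.5449, -0.2453, 0.1374]
tool_rot: [-3.141, 0.001, 2.297]
contact_force: [0.7, -4.7, 4.3]
gripper_width: 0.0115
grasp_force: 35.0
[-1.11169725 -0.05821615 -0.17413408] [ 0.83082696  0.35437192 -0.58955252  1.68827113  0.21236137  1.16279851
  0.91182255]
```

```bash
python3 -m crank '[{"gripper":1,"tx":0,"ty":0,"tz":0,"wx":0,"wy":0,"wz":-0.05},{"gripper":1,"tx":0,"ty":0,"tz":0,"wx":0,"wy":0,"wz":-0.1},{"gripper":1,"tx":0,"ty":0,"tz":0,"wx":0,"wy":0,"wz":-0.1}]'; python3 -c "
from rig import *;s=read_state();print(s['ft_torque'])"
python3 -m crank '[{"gripper":1,"tx":0,"ty":0,"tz":0,"wx":0,"wy":0,"wz":-0.05},{"gripper":1,"tx":0,"ty":0,"tz":0,"wx":0,"wy":0,"wz":-0.1},{"gripper":1,"tx":0,"ty":0,"tz":0,"wx":0,"wy":0,"wz":-0.1}]'; python3 -c "
from rig import *;s=read_state();print(s['ft_torque'])"
```

```text
time: 6.52
position: [0.5449, -0.2452, 0.1374]
tool_rot: [3.142, 0.0, 2.351]
contact_force: [0.2, -5.5, 5.4]
gripper_width: 0.0114
grasp_force: 49.7
[-0.91955436  0.05311062 -0.98363433]
time: 6.9
position: [0.5449, -0.2452, 0.1375]
tool_rot: [3.141, 0.0, 2.402]
contact_force: [-0.2, -4.9, 5.3]
gripper_width: 0.0114
grasp_force: 73.7
[-0.85638673  0.06886781 -1.82273798]
```

```bash
python3 -m crank '[{"gripper":1,"tx":0,"ty":0,"tz":0,"wx":0,"wy":0,"wz":0.1},{"gripper":1,"tx":0,"ty":0,"tz":0,"wx":0,"wy":0,"wz":0.18},{"gripper":0.3,"tx":0,"ty":0,"tz":0,"wx":0,"wy":0,"wz":0.18},{"gripper":-1,"tx":0,"ty":0,"tz":0,"wx":0,"wy":0,"wz":0.18},{"gripper":-1,"tx":0,"ty":0,"tz":0,"wx":0,"wy":0,"wz":0.18},{"gripper":-1,"tx":0,"ty":0,"tz":-0.08,"wx":0,"wy":0,"wz":0.18},{"gripper":-1,"tx":0,"ty":0,"tz":-0.18,"wx":0,"wy":0,"wz":0.18},{"gripper":-1,"tx":0,"ty":0,"tz":-0.18,"wx":0,"wy":0,"wz":0.18}]'
```

```text
time: 7.9
position: [0.5473, -0.2447, 0.2502]
tool_rot: [3.138, 0.007, 2.312]
contact_force: [1.0, -0.7, -0.5]
gripper_width: 0.0851
grasp_force: 0.0
```

```bash
python3 -m crank '[{"gripper":-1,"tx":0.332,"ty":0.54,"tz":0,"wx":0,"wy":0,"wz":1},{"gripper":-1,"tx":0.332,"ty":0.54,"tz":0,"wx":0,"wy":0,"wz":1},{"gripper":-1,"tx":0.332,"ty":0.54,"tz":0,"wx":0,"wy":0,"wz":1},{"gripper":-1,"tx":0.332,"ty":0.54,"tz":0,"wx":0,"wy":0,"wz":1},{"gripper":-1,"tx":0.332,"ty":0.54,"tz":0,"wx":0,"wy":0,"wz":1},{"gripper":-1,"tx":0.332,"ty":0.54,"tz":0,"wx":0,"wy":0,"wz":1},{"gripper":-1,"tx":0.332,"ty":0.54,"tz":0,"wx":0,"wy":0,"wz":1},{"gripper":-1,"tx":0.332,"ty":0.54,"tz":0,"wx":0,"wy":0,"wz":1}]'
python3 -m crank '[{"gripper":-1,"tx":0,"ty":0,"tz":0,"wx":0,"wy":0,"wz":1},{"gripper":-1,"tx":0,"ty":0,"tz":0,"wx":0,"wy":0,"wz":1},{"gripper":-1,"tx":0,"ty":0,"tz":0,"wx":0,"wy":0,"wz":1},{"gripper":-1,"tx":0,"ty":0,"tz":0,"wx":0,"wy":0,"wz":1}]'
python3 -m crank '[{"gripper":-1,"tx":0,"ty":0,"tz":0,"wx":0,"wy":0,"wz":0.2},{"gripper":-1,"tx":0,"ty":0,"tz":0,"wx":0,"wy":0,"wz":0.2}]'
python3 - <<'E'
from h import *
a=read_camera('scene'); b=read_camera('top')
a=cv2.resize(a[200:310,220:310,::-1],None,fx=4,fy=4,interpolation=2);b=cv2.resize(b[210:320,325:425,::-1],None,fx=4,fy=4,interpolation=2)
cv2.imwrite('pics/l1.png',np.hstack([a,b]))
E
```

```text
time: 8.9
position: [0.6491, 0.1222, 0.2441]
tool_rot: [-3.14, -0.001, 1.791]
contact_force: [-0.8, -0.3, -0.1]
gripper_width: 0.0855
grasp_force: 0.0
time: 9.4
position: [0.6496, 0.1183, 0.245]
tool_rot: [3.141, 0.001, 1.262]
contact_force: [0.2, 0.7, 0.2]
gripper_width: 0.0853
grasp_force: 0.0
time: 9.65
position: [0.6496, 0.1195, 0.2451]
tool_rot: [3.141, 0.001, 1.162]
contact_force: [0.5, -0.4, 0.0]
gripper_width: 0.0854
grasp_force: 0.0
```

View pics/l1.png

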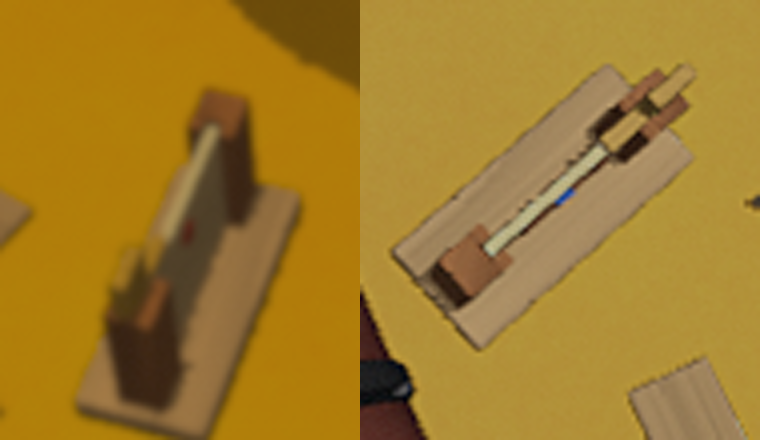

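Locked: the brass arm now lies along the panel's top edge at about (150, 260) in the left half of the crop and (625, 130) in the right half. The panel is still upright in its holder. Next I'll descend on the orange handle and grip it.

```bash
python3 -m crank '[{"gripper":-1,"tx":0.002,"ty":0.005,"tz":0.05,"wx":0,"wy":0,"wz":0},{"gripper":-1,"tx":0.002,"ty":0.005,"tz":0.1,"wx":0,"wy":0,"wz":0},{"gripper":-1,"tx":0.002,"ty":0.005,"tz":0.14,"wx":0,"wy":0,"wz":0},{"gripper":-1,"tx":0.002,"ty":0.005,"tz":0.16,"wx":0,"wy":0,"wz":0},{"gripper":0.3,"tx":0.002,"ty":0.005,"tz":0.16,"wx":0,"wy":0,"wz":0},{"gripper":0.7,"tx":0.002,"ty":0.005,"tz":0.16,"wx":0,"wy":0,"wz":0},{"gripper":1,"tx":0.002,"ty":0.005,"tz":0.16,"wx":0,"wy":0,"wz":0},{"gripper":1,"tx":0.002,"ty":0.005,"tz":0.16,"wx":0,"wy":0,"wz":0},{"gripper":1,"tx":0.002,"ty":0.005,"tz":0.16,"wx":0,"wy":0,"wz":0},{"gripper":1,"tx":0.002,"ty":0.005,"tz":0.16,"wx":0,"wy":0,"wz":0}]' 40; python3 -c "
from rig import *;s=read_state();print(s['ft_torque'])"
```

```text
time: 11.0
position: [0.6534, 0.1208, 0.1499]
tool_rot: [3.14, -0.001, 1.159]
contact_force: [2.3, -0.4, 5.0]
gripper_width: 0.0118
grasp_force: 42.0
[-0.07297675 -0.39636457 -0.01377202]
```

```bash
python3 -m crank '[{"gripper":1,"tx":0,"ty":0,"tz":0,"wx":0,"wy":0,"wz":-0.25},{"gripper":1,"tx":0,"ty":0,"tz":0,"wx":0,"wy":0,"wz":-0.5},{"gripper":1,"tx":0,"ty":0,"tz":0,"wx":0,"wy":0,"wz":-0.75},{"gripper":1,"tx":0,"ty":0,"tz":0,"wx":0,"wy":0,"wz":-1},{"gripper":1,"tx":0,"ty":0,"tz":0,"wx":0,"wy":0,"wz":-1}]' 
python3 -m crank '[{"gripper":1,"tx":0,"ty":0,"tz":0,"wx":0,"wy":0,"wz":-0.25},{"gripper":1,"tx":0,"ty":0,"tz":0,"wx":0,"wy":0,"wz":-0.43},{"gripper":1,"tx":0,"ty":0,"tz":0,"wx":0,"wy":0,"wz":-0.43},{"gripper":1,"tx":0,"ty":0,"tz":0,"wx":0,"wy":0,"wz":-0.43}]'; python3 - <<'E'
from h import *
s=read_state();print(s['ft_torque'])
a=read_camera('scene'); b=read_camera('top'); cv2.imwrite('pics/topf.png',b[:,:,::-1]);cv2.imwrite('pics/scenef.png',a[:,:,::-1])
for n in('top','scene'): print([(r['at'],r['p']) for r in pinpoint(n,'sight')])
a=cv2.resize(a[210:310,350:450,::-1],(400,400),interpolation=2);b=cv2.resize(b[165:265,200:300,::-1],(400,400),interpolation=2)
cv2.imwrite('pics/f1.png',np.hstack([a,b]))
E
```

```text
time: 11.62
position: [0.6527, 0.1209, 0.1499]
tool_rot: [3.141, -0.0, 1.685]
contact_force: [-1.4, 0.7, 7.1]
gripper_width: 0.0114
grasp_force: 42.5
time: 12.12
position: [0.6524, 0.1209, 0.1499]
tool_rot: [-3.141, 0.0, 1.908]
contact_force: [-3.3, -0.8, 7.4]
gripper_width: 0.0114
grasp_force: 42.6
[-0.18566269  0.66530042 -0.04940362]
[([215.0, 169.2], 0.74)]
[([193.2, 382.9], 0.35)]
```

View pics/f1.png

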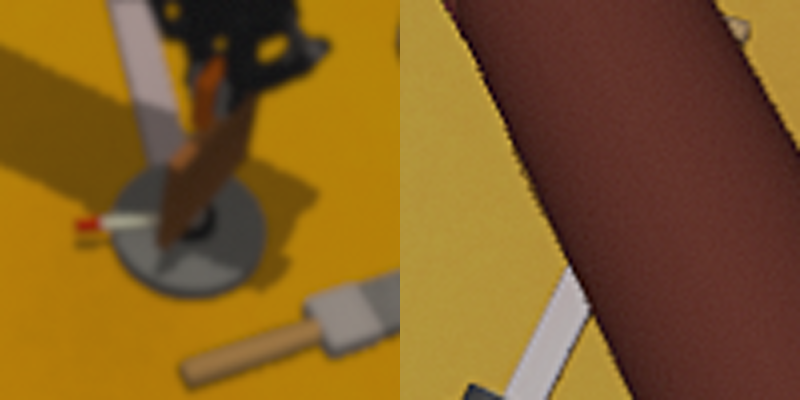

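```bash
python3 - <<'E'
from fit import *
ax=np.array([.653,.120]); dot=np.array([.4954,-.1837])
w=np.degrees(np.arctan2(*(dot-ax)[::-1]))%360
tip=atz('scene',(266.1,368.6),.02); bs=atz('scene',(264.4,387.1),.02)
g=lambda a,b:np.degrees(np.arctan2(*(b-a)[:2][::-1]))%360
print('want',w,'needle',g(ax,tip),g(bs,tip),tip,np.linalg.norm(tip[:2]-ax))
for p in(-23,-24,-25): print(p,2*(np.degrees(1.908)-90)-p+180)
u=ax+.077*np.array([np.cos(np.radians(w)),np.sin(np.radians(w))]);print('expected tip px',proj('scene',[*u,.02]))
# phi and needle at rest from first pictures: red tip centroid
for n,rc in(('scene0',None),('top0',None),('scenef',None)):
    im=cv2.imread(f'pics/{n}.png').astype(int); m=(im[...,2]>90)&(im[...,1]<60)&(im[...,0]<60)
    r=(340,200,420,300) if 'scene' in n else (235,205,270,240)
    q=np.argwhere(m[r[1]:r[3],r[0]:r[2]])+[r[1],r[0]]
    if len(q): c=q.mean(0); P=atz(n[:-1],c,.02); print(n,len(q),c,P,g(ax,P),np.linalg.norm(P[:2]-ax))
E
```

```text
[ 0.6544  0.1192 -0.4189] [[ 1.323   0.6308]
 [ 2.6723 -2.011 ]
 [ 2.3115 -1.4513]
 [-0.5501  2.0823]
 [-0.3456  1.1552]
 [-0.5334 -0.1795]
 [-1.109   0.0857]]
[ 0.4954 -0.1837  0.7301] [[ 0.4239 -0.6229]
 [-0.5236  0.0406]
 [-0.3553  0.1901]
 [-0.823   0.3491]
 [ 1.8289 -0.1436]
 [ 1.4454 -1.177 ]
 [-0.6462  0.3047]]
L [0.4735 0.1997] tb [ 0.5458 -0.246 ] theta 0.7531711823450302 [-24.0029  41.8334  43.1535]Traceback (most recent call last):
  File "<stdin>", line 6, in <module>
  File "<stdin>", line 5, in <lambda>
ValueError: operands could not be broadcast together with shapes (3,) (2,)
```

```bash
python3 - <<'E' | tail -9
from fit import *
ax=np.array([.653,.120]); dot=np.array([.4954,-.1837])
g=lambda a,b:np.degrees(np.arctan2(*(b[:2]-a[:2])[::-1]))%360
w=g(ax,dot)
tip=atz('scene',(266.1,368.6),.02); bs=atz('scene',(264.4,387.1),.02)
print('want',w,'needle',g(ax,tip),g(bs,tip),tip,np.linalg.norm(tip[:2]-ax))
for p in(-23,-24,-25): print(p,2*(np.degrees(1.908)-90)-p+180)
u=ax+.077*np.array([np.cos(np.radians(w)),np.sin(np.radians(w))]);print('expected tip px',proj('scene',[*u,.02]))
for n in('scene0','top0','scenef'):
    im=cv2.imread(f'pics/{n}.png').astype(int); m=(im[...,2]>90)&(im[...,1]<60)&(im[...,0]<60)
    r=(340,200,420,300) if 'scene' in n else (235,205,270,240)
    q=np.argwhere(m[r[1]:r[3],r[0]:r[2]])+[r[1],r[0]]
    if len(q): c=q.mean(0); P=atz(n[:-1],c,.02); print(n,len(q),c,P,g(ax,P),np.linalg.norm(P[:2]-ax))
E
```

```text
L [0.4735 0.1997] tb [ 0.5458 -0.246 ] theta 0.7531711823450302 [-24.0029  41.8334  43.1535]
want 242.57370459029795 needle 242.0369268525959 244.21173203035158 [0.6165 0.0513 0.02  ] 0.07779104350550485
-23 241.64069462192214
-24 242.64069462192214
-25 243.64069462192214
expected tip px [[368.9305 266.3072]]
scene0 140 [234.9857 402.9071] [0.5817 0.1909 0.02  ] 135.1506169958322 0.10053863548629731
top0 19 [223.5789 249.7368] [0.5925 0.1467 0.02  ] 156.15203255927918 0.06613845691038767
scenef 66 [237.4242 397.0152] [0.5799 0.1721 0.02  ] 144.55269155376106 0.08977928099830262
```

The needle tip projects to within about 0.5 px of where it should be, and the line of sight is within about 0.5° of the dot. I'll hold the angle briefly and hand in.

```bash
python3 -m crank '[{"gripper":1,"tx":0,"ty":0,"tz":0,"wx":0,"wy":0,"wz":0},{"gripper":1,"tx":0,"ty":0,"tz":0,"wx":0,"wy":0,"wz":0},{"gripper":1,"tx":0,"ty":0,"tz":0,"wx":0,"wy":0,"wz":0}]' && python3 -c "
from rig import *;print(close_job())"
```

```text
time: 12.7
position: [0.6524, 0.1209, 0.1499]
tool_rot: [-3.141, 0.0, 1.908]
contact_force: [-3.3, -1.6, 6.6]
gripper_width: 0.0114
grasp_force: 42.6
the job is handed in; nothing more can be done
None
```

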